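# Hook out the tray under the desk riser

## Robot

A 6-joint arm with a two-finger parallel gripper is mounted at the origin on a cart in front of the work surface, level with it; the furniture and walls round the work are solid. World frame = base frame: x ahead of the robot, y to its left, z up, the work surface at z = 0. Lengths are in m, angles in degrees, forces in N, time in s.
With the tool pointing down it reaches from about 0.3 to 0.75 m from the base axis. Payload 8.5 kg.
Tool frame: the origin (TCP) lies between the finger pads; the fingertips stand 22 mm ahead of it and the grasp point (between the pads) lies 3 mm ahead of it (env.nose_length is the distance from the TCP to the fingertips, in m); z points along the fingers, x is the direction in which the jaws open and shut, and the axes are right-handed (so a half turn about z gives the same grasp; the last joint's range is limited). The gripper opens to 85 mm and grips with 20 to 120 N. Pads are 22 mm wide; open, the fingers measure 114 mm over their backs; the gripper's body (76 mm by 85 mm) begins 54 mm behind the grasp point. The pads swing forward as they close: fully open they stand 13 mm farther back than shut.
Start: joints at [60.946, 21.807, 74.336, -0, 83.858, -12.336], TCP at [0.158, 0.527, 0.253] pointing down, gripper open.
Joint ranges: [-178.18, 178.18], [-50.72, 133.34], [12.68, 142.11], [-81.47, 261.47], [9.98, 163.14], [-165.26, 165.26]. Speed limits (degrees/s): [136.94, 136.94, 180, 180, 180, 180].

## Interface

Orientations are given as a 3x3 rotation matrix whose columns are the frame's x, y, z axes.
In Python, from rig import env gives the robot as it stands.
- The arm moves only by the tool arm_command, never from a script. Its argument "steps" is a list of rows, each an object with "delta_pos": the shift along the world's x, y, z in mm, a list of three; "dr": the turn, a rotation vector about the world's x, y, z in degrees, a list of three. In form: [{"delta_pos": [dx, dy, dz], "dr": [wx, wy, wz]}, ...]. A call has 1 to 20 rows; each row shifts and turns the commanded pose from where the row before left it; what a row does not reach is not made up. A row lasts 1/10 s, in which the tool goes at most 50 mm and 8.59 degrees, less where a joint would pass 70% of its speed; a pose out of reach is approached as far as the arm can. A call with a gripper value outside its range is refused whole. "grip" is the opening, from 0 (shut) to 1 (fully open), set as the call begins (left out, the last holds). The fingers move at their own pace and stop on an object; "squeeze" is the grip in N (left out, the last holds). Time passes only in rows, so rows that do not move let the fingers close. It gives the time, the measured TCP pose, the force and the opening at its end, in the units of the state.
- env.observe(): the state, without advancing time (a new reading comes with each control period).
- env.get_image(name): name is "scene" or "top" or "wrist"; returns the picture (480x640x3 uint8, blue, green, red); there is no depth.
- env.get_calibration(name): a dict with "fx", "fy", "cx", "cy" (pixels), "view" (4x4, takes a point from world to camera coordinates). Camera axes: x right, y up, looking along -z (the intrinsics and any distortion apply to the point x, -y, -z); pixel columns grow to the right and rows downward; lengths in m; the calibration is good to about 2 mm. A picture is of the moment at which its call begins: read the wrist's pose just before it. get_calibration takes no time and is no camera call; for the wrist camera it gives the pose at the moment of the call.
- env.close_job(): hands the job in, once; it reports no verdict.
The state is a dict: "time_s": time; "q": joint angles; "qvel": joint speeds; "joint_efforts": joint torques, N m; "position": TCP position; "tool_rot": TCP orientation; "ft_force": force on the tool from outside, world axes, zero at the start; "wrist_torque": the same for the moment, N m; "grip_width": finger opening in m.
Only numpy, scipy, OpenCV 4.12 (cv2) and the standard library are available. Lean on these libraries where they do the work, as an engineer would, in place of code of your own. Each camera call takes 0.05 s, during which the arm holds its last target. There are 200 camera calls.

## Task

The shallow tray under the desk riser has slid back out of reach. Take the hooked rod, feel for the wire loop on the tray's front beneath the overhang, catch it and gently pull the tray out as far as it goes; touch the riser and its tray only with the rod, and only lightly. Then unhook the rod and lay it flat on the desk, handle side down as it lay, clear of the riser and the tray, leaving the stapler and the eraser alone.

Things in the scene. Friction and masses are not known exactly. Their poses are not given: they have to be found in the camera images.
- riser: fixed desk riser of grey laminate: board 240 deep (x) x 300 wide (y), underside 88 mm, top 106 mm above the desk, side panels (inner faces at y = +-131 mm), blue folder on top. Origin on the desk straight below the middle of the board's front, overhanging edge; x points inward under the board (away from the robot), z up. Below, open to the robot, hangs a shallow tray
- tray_front (a point): middle of the flat upright front of the grey tray (236 mm wide, bottom 50 mm above the desk), at loop height, 62 mm above the desk; axes as riser. 70 mm inside the overhang edge when the tray joint is 0. A wire loop is clipped on this front, its place along y NOT known or measured: its middle may be anywhere from -40 to +40 mm of here; it stays there when lightly touched
- loop_zone (a point): a point 26 mm in front of the middle of the tray front and 62 mm above the desk, moving with the tray; the loop's cross bar lies on the y line through it. The loop is a flat horizontal U of 6 mm steel wire: bar 26 mm out from the tray front, two legs running back to the front, centre lines 24 mm apart in y (18 mm clear between; 20 mm clear from bar to the 3 mm clip plate, 36 mm wide, on the front)
- tray (a joint): how far the tray is pulled out, m: 0 = fully in, 0.09 = fully out against its stop (front then 20 mm proud of the overhang edge); it moves along -x of the riser, needs about 5 N to slide and stays where it is left
- rod: the hooked rod, a loose 0.16 kg tool lying on the desk; origin at the middle of its handle's underside, x along the rod to the hook, z up
- rod_grip (a point): centre of the rod's wooden handle, 80 long (x) x 20 wide (y) x 26 high (z), 13 mm above its flat underside; x points along the rod to the hook, z up. A 7 mm round steel shaft runs from the handle along +x at the height of this point and ends 140 mm ahead of it in a tine bent straight up
- hook_tip (a point): end of the rod's upturned tine (7 mm round, the rounded end rises 3.5 mm above this point): 140 mm ahead of the handle's centre in x and 24 mm above it; axes as rod_grip. The tine's axis is vertical through this point
- stapler: office stapler 37 x 145 x 55 mm lying on the desk, bystander; origin under its centre
- rubber_eraser: two-tone eraser 18 x 52 x 12 mm, bystander; origin under its centre

How it is judged (in metres and radians):
On the way, in this order (a step that is already met when the one before it is completed fails the run):
1. the rod, hooked to the tray, draws it out (value of joint tray above 0.03 m and contact force between rod and riser above 1 N), for 0.1 s.
2. the tray is fully out (value of joint tray above 0.084 m), for 0.2 s.
At the end, for the whole second after the job is handed in: the tray is out to within 8 mm of its stop; the rod lies released and still on the desk on its handle's underside (within about 11 degrees), touching neither riser nor tray, both its ends in front of the pulled-out loop or beside the riser (value of joint tray above 0.082 m and height (world z) of rod_grip below 0.022 m and angle between rod_grip's own z axis and vertical below 0.2 rad and linear speed of rod below 0.02 m/s and contact force between rod and riser below 0.1 N and (x of hook_tip in the frame of riser below -0.055 m or y of hook_tip in the frame of riser above 0.155 m or y of hook_tip in the frame of riser below -0.155 m) and (x of rod_grip in the frame of riser below -0.055 m or y of rod_grip in the frame of riser above 0.155 m or y of rod_grip in the frame of riser below -0.155 m)).
It fails at once if the rod presses or pulls on the riser, tray or loop with more than 18 N (contact force between rod and riser above 18 N).
It fails at once if the gripper or arm touches the riser or tray (contact force between any of the fingers, the arm and riser above 0.5 N).
It fails at once if stapler or eraser moved more than 20 mm (distance of any of stapler, rubber_eraser from where it was at the start of the episode above 0.02 m).
It also fails if it takes over 72 s, if anything falls off the work surface, if the arm or the gripper's body presses on something with over 40 N, if the wrist force passes 120 N, or if a joint passes its speed limit or range.

## Working session

There is one attempt and no reset: what is moved stays moved. The work goes in short steps, Python scripts to look and compute and a tool call to move; the robot and the scene stay as the last step left them, time stands still between calls to the robot, and variables do not carry over. Pictures are saved under pics/ and viewed, about 8 in all and at most 12, crops included, and the job is handed in when it is done.

Besides the shell and the picture viewer there is one more tool, called after "Request:" as name(argument=value, ...), one argument or row to a line, values as JSON. arm_command: Moves the arm, as the interface text tells. Its arguments: {"type":"object","properties":{"steps":{"type":"array"},"grip":{"type":"number"},"squeeze":{"type":"number"}},"required":["steps"]}

```bash
ls; mkdir -p pics
python3 - <<'E'
from rig import env
import cv2,numpy as np
print(env.observe())
for n in("scene","top"):
    im=env.get_image(n); cv2.imwrite(f"pics/{n}0.png",im)
    c=env.get_calibration(n); print(n,c)
print(env.nose_length)
E
```

```text
pics
{'time_s': 0.0, 'q': array([ 6.09465724e+01,  2.18408359e+01,  7.43869036e+01, -9.49458393e-04,
        8.38558911e+01, -1.23357991e+01]), 'qvel': array([-0.06682873,  0.10884542, -0.00371922, -0.03866451, -0.02414885,
        0.07038066]), 'joint_efforts': array([-2.09616162e-03, -4.48468387e+01, -2.31278372e+01, -2.62253543e-04,
        4.83331489e-03, -2.95119662e-05]), 'position': array([0.15808371, 0.52651271, 0.25270054]), 'tool_rot': array([[ 2.87652999e-01,  9.57734446e-01, -6.94429474e-04],
       [ 9.57733631e-01, -2.87653685e-01, -1.28396090e-03],
       [-1.42944878e-03, -2.95743258e-04, -9.99998935e-01]]), 'ft_force': array([-0.9361208 ,  0.35710277,  0.31187799]), 'wrist_torque': array([ 0.01247436,  0.06293656, -0.00265906]), 'grip_width': 0.08555121842706016}
scene {'fx': 569.8567430177836, 'fy': 569.8567430177836, 'cx': 314.9769576352634, 'cy': 236.96103718343397, 'view': array([[ 0.5051102 , -0.86303852,  0.0053109 , -0.2302164 ],
       [ 0.62976057,  0.37277347,  0.6814995 , -0.41633278],
       [-0.59014008, -0.34088775,  0.73179931, -0.97856884],
       [ 0.        ,  0.        ,  0.        ,  1.        ]])}
top {'fx': 514.1514934001106, 'fy': 514.1514934001106, 'cx': 319.21665350431863, 'cy': 240.09475903384288, 'view': array([[-0.00847161, -0.99991728,  0.00967803,  0.05979198],
       [ 0.99461203, -0.00742586,  0.103401  , -0.54423697],
       [-0.10332058,  0.01050186,  0.99459266, -1.46508657],
       [ 0.        ,  0.        ,  0.        ,  1.        ]])}
0.022
```

View pics/scene0.png

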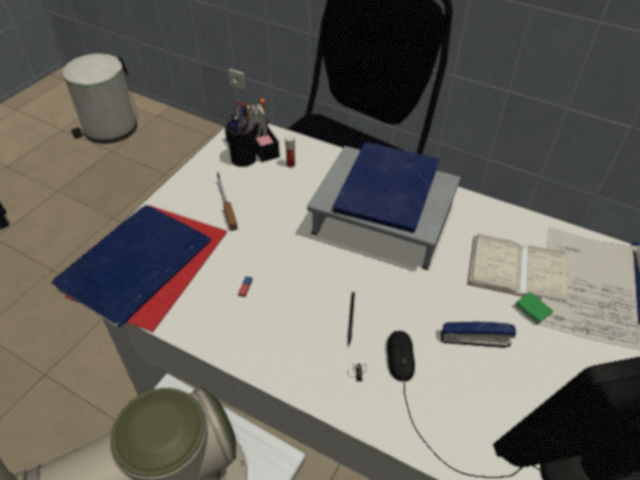

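View pics/top0.png

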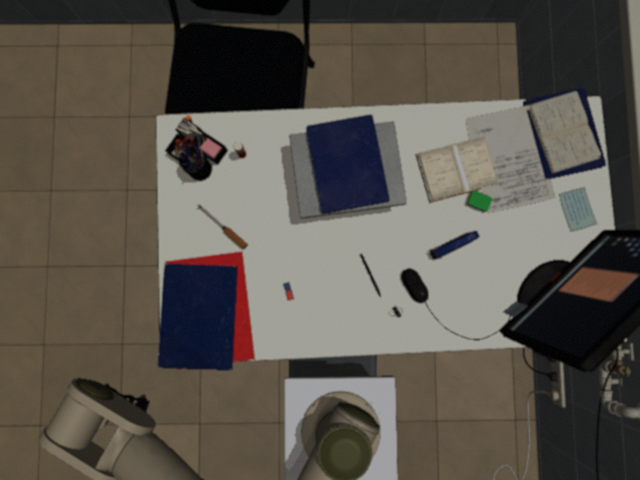

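```bash
cat > h.py <<'E'
import numpy as np,cv2
from rig import env
def ray(n,uv,c=None):
    c=c or env.get_calibration(n); V=c["view"]; R=V[:3,:3]; o=-R.T@V[:3,3]
    d=R.T@np.array([(uv[0]-c["cx"])/c["fx"],-(uv[1]-c["cy"])/c["fy"],-1.]); return o,d
def plane(n,uv,z,c=None):
    o,d=ray(n,uv,c); return o+d*(z-o[2])/d[2]
def proj(n,p,c=None):
    c=c or env.get_calibration(n); q=c["view"][:3,:3]@np.asarray(p)+c["view"][:3,3]
    return np.array([c["cx"]+c["fx"]*q[0]/-q[2],c["cy"]+c["fy"]*q[1]/q[2]])
E
python3 - <<'E'
from h import *
for nm,uv,z in [("riserL",(297,219),.106),("riserR",(406,204),.106),("BL",(290,134),.106),("BR",(396,122),.106),("handle far",(224,226),.02),("handle near",(245,247),.02),("tip",(199,206),.03),("eraser",(288,290),.01),("stapler",(454,244),.05)]:
    print(nm,plane("top",uv,z).round(3))
im=cv2.imread("pics/top0.png"); a=cv2.resize(im[110:260,180:420],None,fx=3.3,fy=3.3,interpolation=cv2.INTER_CUBIC); cv2.imwrite("pics/t1.png",a)
E
```

```text
riserL [0.596 0.117 0.106]
riserR [ 0.636 -0.185  0.106]
BL [0.837 0.136 0.106]
BR [ 0.87  -0.163  0.106]
handle far [0.589 0.333 0.02 ]
handle near [0.527 0.272 0.02 ]
tip [0.647 0.405 0.03 ]
eraser [0.401 0.147 0.01 ]
stapler [ 0.528 -0.33   0.05 ]
```

View pics/t1.png

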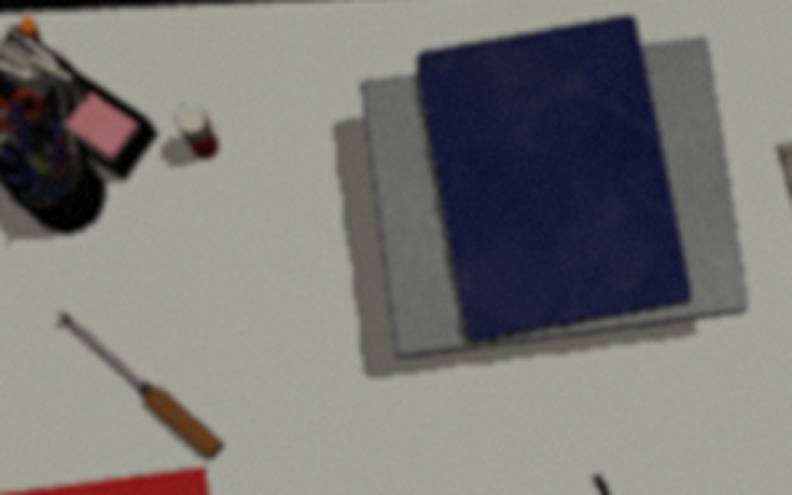

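Request:
arm_command(
  steps=[
    {"delta_pos":[25,-14,0],"dr":[0,0,4]},
    {"delta_pos":[25,-14,0],"dr":[0,0,4]},
    {"delta_pos":[25,-14,0],"dr":[0,0,4]},
    {"delta_pos":[25,-14,0],"dr":[0,0,4]},
    {"delta_pos":[25,-14,0],"dr":[0,0,4]},
    {"delta_pos":[25,-14,0],"dr":[0,0,4]},
    {"delta_pos":[25,-14,0],"dr":[0,0,4]},
    {"delta_pos":[25,-14,0],"dr":[0,0,4]},
    {"delta_pos":[25,-14,0],"dr":[0,0,4]},
    {"delta_pos":[25,-14,0],"dr":[0,0,4]},
    {"delta_pos":[25,-14,0],"dr":[0,0,4]},
    {"delta_pos":[25,-14,0],"dr":[0,0,4]},
    {"delta_pos":[25,-14,0],"dr":[0,0,4]},
    {"delta_pos":[25,-14,0],"dr":[0,0,4]},
    {"delta_pos":[25,-14,0],"dr":[0,0,4]},
    {"delta_pos":[25,-14,0],"dr":[0,0,4]},
    {"delta_pos":[0,0,0],"dr":[0,0,0]},
    {"delta_pos":[0,0,0],"dr":[0,0,0]},
  ],
  grip=1,
)

```text
time_s: 1.9
position: [0.5581, 0.3026, 0.2526]
tool_rot: [[-0.734, 0.68, -0.001], [0.68, 0.734, -0.0], [0.001, -0.001, -1.0]]
ft_force: [0.3, -0.2, 0.5]
grip_width: 0.0852
```

Run:
```python
from h import *
s=env.observe();print(s["position"].round(4),s["tool_rot"].round(3).tolist(),s["q"].round(1),s["ft_force"])
c=env.get_calibration("wrist");im=env.get_image("wrist"); cv2.imwrite("pics/w1.png",im)
import pickle;pickle.dump(c,open("w1.pkl","wb"))
print(c); V=c["view"];print(-V[:3,:3].T@V[:3,3])
```

```text
[0.5581 0.3026 0.2526] [[-0.734, 0.68, -0.001], [0.68, 0.734, -0.0], [0.001, -0.001, -1.0]] [  17.8   30.6   59.5    0.    89.9 -119.4] [ 0.27177067 -0.23874225  0.52542415]
{'fx': 362.9565554192399, 'fy': 362.9565554192399, 'cx': 317.2830564623141, 'cy': 241.6243883645682, 'view': array([[-0.7340831 ,  0.67905855,  0.00122178,  0.2040887 ],
       [-0.64867444, -0.70070248, -0.29704798,  0.61185526],
       [-0.20085687, -0.21885044,  0.95486177, -0.20113563],
       [ 0.        ,  0.        ,  0.        ,  1.        ]])}
[0.50631346 0.2461217  0.37355774]
```

View pics/w1.png

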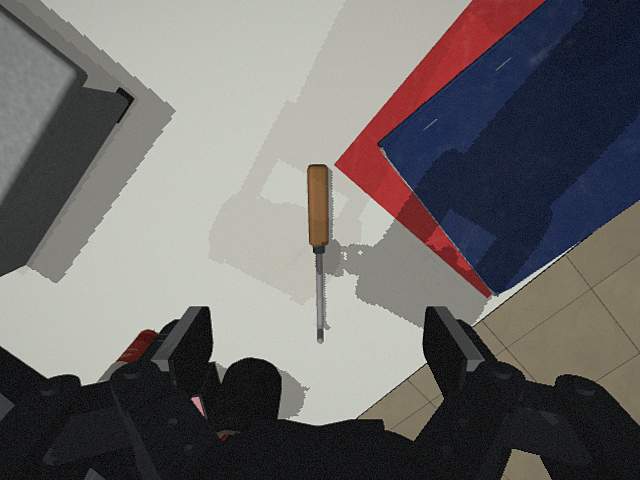

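Run:
```python
from h import *
import pickle
c=pickle.load(open("w1.pkl","rb"));im=cv2.imread("pics/w1.png")
hsv=cv2.cvtColor(im,cv2.COLOR_BGR2HSV)
m=cv2.inRange(hsv,(8,90,60),(22,255,255));m[:,:290]=0;m[:,350:]=0;m[260:]=0
pts=cv2.findNonZero(m);r=cv2.minAreaRect(pts);b=cv2.boxPoints(r);print(r)
for p in b: print(p,plane("w",p,.026,c).round(4),plane("w",p,.013,c).round(4))
t=plane("w",(320,340),.0,c);print("tip candidates",plane("w",(320,338),.037,c).round(4),plane("w",(319.5,247),.013,c).round(4))
# riser top front-left corner seen
print(plane("w",(84,75),.106,c).round(4))
# bottom / panel corners
print(plane("w",(134,98),.0,c).round(4))
```

```text
((317.0, 205.0), (80.0, 20.0), 90.0)
[307. 165.] [0.5352 0.2638 0.026 ] [0.5363 0.2644 0.013 ]
[327. 165.] [0.5214 0.2766 0.026 ] [0.522  0.2777 0.013 ]
[327. 245.] [0.5747 0.335  0.026 ] [0.5772 0.3384 0.013 ]
[307. 245.] [0.5894 0.3214 0.026 ] [0.5925 0.3242 0.013 ]
tip candidates [0.6475 0.4036 0.037 ] [0.5845 0.3347 0.013 ]
[0.5982 0.114  0.106 ]
[0.6159 0.1064 0.    ]
```

Request:
arm_command(
  steps=[
    {"delta_pos":[-5,-5,0],"dr":[0,0,0.6]},
    {"delta_pos":[-5,-6,0],"dr":[0,0,0]},
    {"delta_pos":[0,0,-20],"dr":[0,0,0]},
    {"delta_pos":[0,0,-20],"dr":[0,0,0]},
    {"delta_pos":[0,0,-20],"dr":[0,0,0]},
    {"delta_pos":[0,0,-20],"dr":[0,0,0]},
    {"delta_pos":[0,0,-20],"dr":[0,0,0]},
    {"delta_pos":[0,0,-20],"dr":[0,0,0]},
    {"delta_pos":[0,0,-20],"dr":[0,0,0]},
    {"delta_pos":[0,0,-20],"dr":[0,0,0]},
    {"delta_pos":[0,0,-20],"dr":[0,0,0]},
    {"delta_pos":[0,0,-20],"dr":[0,0,0]},
    {"delta_pos":[0,0,-14],"dr":[0,0,0]},
    {"delta_pos":[0,0,-4],"dr":[0,0,0]},
    {"delta_pos":[0,0,-4],"dr":[0,0,0]},
    {"delta_pos":[0,0,0],"dr":[0,0,0]},
  ],
  grip=0.45,
)

```text
time_s: 3.55
position: [0.5483, 0.2918, 0.0317]
tool_rot: [[-0.742, 0.671, 0.001], [0.671, 0.742, 0.0], [-0.0, 0.0, -1.0]]
ft_force: [-0.7, -1.0, -0.2]
grip_width: 0.0385
```

Request:
arm_command(
  steps=[
    {"delta_pos":[0,0,-2],"dr":[0,0,0]},
    {"delta_pos":[0,0,-2],"dr":[0,0,0]},
    {"delta_pos":[0,0,0],"dr":[0,0,0]},
  ],
)

```text
time_s: 3.85
position: [0.5482, 0.2917, 0.0274]
tool_rot: [[-0.742, 0.671, 0.0], [0.671, 0.742, 0.0], [-0.0, 0.0, -1.0]]
ft_force: [0.4, 0.4, -0.4]
grip_width: 0.0386
```

Request:
arm_command(
  steps=[
    {"delta_pos":[0,0,-2],"dr":[0,0,0]},
    {"delta_pos":[0,0,0],"dr":[0,0,0]},
  ],
)

```text
time_s: 4.05
position: [0.5481, 0.2917, 0.0251]
tool_rot: [[-0.742, 0.671, -0.0], [0.671, 0.742, -0.0], [0.0, -0.0, -1.0]]
ft_force: [0.4, 0.5, 0.7]
grip_width: 0.0384
```

Request:
arm_command(
  steps=[
    {"delta_pos":[0,0,0],"dr":[0,0,0]},
    {"delta_pos":[0,0,0],"dr":[0,0,0]},
    {"delta_pos":[0,0,0],"dr":[0,0,0]},
    {"delta_pos":[0,0,0],"dr":[0,0,0]},
    {"delta_pos":[0,0,0],"dr":[0,0,0]},
    {"delta_pos":[0,0,0],"dr":[0,0,0]},
    {"delta_pos":[0,0,0],"dr":[0,0,0]},
  ],
  grip=0,
  squeeze=60,
)

```text
time_s: 4.75
position: [0.5483, 0.2917, 0.0255]
tool_rot: [[-0.742, 0.671, 0.0], [0.671, 0.742, 0.0], [-0.0, 0.0, -1.0]]
ft_force: [-1.1, 0.0, 4.2]
grip_width: 0.0189
```

Run:
```python
from h import *
s=env.observe();print(s["position"].round(4),s["grip_width"],s["ft_force"].round(2))
```

```text
[0.5483 0.2917 0.0255] 0.018866744120298526 [-1.1   0.02  4.2 ]
```

Request:
arm_command(
  steps=[
    {"delta_pos":[0,0,10],"dr":[0,0,0]},
    {"delta_pos":[0,0,20],"dr":[0,0,0]},
    {"delta_pos":[0,0,25],"dr":[0,0,0]},
    {"delta_pos":[0,0,25],"dr":[0,0,0]},
    {"delta_pos":[0,0,25],"dr":[0,0,0]},
    {"delta_pos":[0,0,25],"dr":[0,0,0]},
    {"delta_pos":[0,0,20],"dr":[0,0,0]},
    {"delta_pos":[0,0,5],"dr":[0,0,0]},
  ],
)

```text
time_s: 5.55
position: [0.5487, 0.2919, 0.1828]
tool_rot: [[-0.742, 0.671, 0.004], [0.671, 0.742, 0.001], [-0.002, 0.003, -1.0]]
ft_force: [-0.4, 1.1, -1.8]
grip_width: 0.0191
```

Request:
arm_command(
  steps=[
    {"delta_pos":[-5,-19.5,0],"dr":[0,0,-2.3]},
    {"delta_pos":[-5,-19.5,0],"dr":[0,0,-2.3]},
    {"delta_pos":[-5,-19.5,0],"dr":[0,0,-2.3]},
    {"delta_pos":[-5,-19.5,0],"dr":[0,0,-2.3]},
    {"delta_pos":[-5,-19.5,0],"dr":[0,0,-2.3]},
    {"delta_pos":[-5,-19.5,0],"dr":[0,0,-2.3]},
    {"delta_pos":[-5,-19.5,0],"dr":[0,0,-2.3]},
    {"delta_pos":[-5,-19.5,0],"dr":[0,0,-2.3]},
    {"delta_pos":[-5,-19.5,0],"dr":[0,0,-2.3]},
    {"delta_pos":[-5,-19.5,0],"dr":[0,0,-2.3]},
    {"delta_pos":[-5,-19.5,0],"dr":[0,0,-2.3]},
    {"delta_pos":[-5,-19.5,0],"dr":[0,0,-2.3]},
    {"delta_pos":[-5,-19.5,0],"dr":[0,0,-2.3]},
    {"delta_pos":[-5,-19.5,0],"dr":[0,0,-2.3]},
    {"delta_pos":[-5,-19.5,0],"dr":[0,0,-2.3]},
    {"delta_pos":[-5,-19.5,0],"dr":[0,0,-2.3]},
    {"delta_pos":[-5,-19.5,0],"dr":[0,0,-2.3]},
    {"delta_pos":[-5,-19.5,0],"dr":[0,0,-2.3]},
  ],
)

```text
time_s: 7.35
position: [0.4574, -0.0598, 0.1796]
tool_rot: [[-0.111, 0.994, -0.002], [0.994, 0.111, 0.001], [0.001, -0.002, -1.0]]
ft_force: [-0.5, 0.8, -1.1]
grip_width: 0.0189
```

Request:
arm_command(
  steps=[
    {"delta_pos":[0,0,0],"dr":[0.6,-4.96,0]},
    {"delta_pos":[0,0,0],"dr":[0.6,-4.96,0]},
    {"delta_pos":[0,0,0],"dr":[0.6,-4.96,0]},
    {"delta_pos":[0,0,0],"dr":[0.6,-4.96,0]},
    {"delta_pos":[0,0,0],"dr":[0.6,-4.96,0]},
    {"delta_pos":[0,0,0],"dr":[0.6,-4.96,0]},
    {"delta_pos":[0,0,0],"dr":[0.6,-4.96,0]},
    {"delta_pos":[0,0,0],"dr":[0.6,-4.96,0]},
    {"delta_pos":[0,0,0],"dr":[0.6,-4.96,0]},
    {"delta_pos":[0,0,0],"dr":[0,0,0]},
    {"delta_pos":[0,0,0],"dr":[0,0,0]},
  ],
)

```text
time_s: 8.45
position: [0.4731, -0.0426, 0.2119]
tool_rot: [[-0.092, 0.739, 0.667], [0.996, 0.066, 0.065], [0.004, 0.67, -0.742]]
ft_force: [-0.5, -0.0, -2.0]
grip_width: 0.0185
```

Run:
```python
from h import *
s=env.observe();print(s["position"].round(4),s["tool_rot"].round(3).tolist(),s["q"].round(1),s["ft_force"].round(2),s["grip_width"])
c=env.get_calibration("wrist");im=env.get_image("wrist"); cv2.imwrite("pics/w2.png",cv2.rotate(im,cv2.ROTATE_180))
import pickle;pickle.dump(c,open("w2.pkl","wb"))
V=c["view"];print(-V[:3,:3].T@V[:3,3])
```

```text
[ 0.4731 -0.0426  0.2119] [[-0.092, 0.739, 0.667], [0.996, 0.066, 0.065], [0.004, 0.67, -0.742]] [ -31.8    6.5  116.4   50.6   31.8 -165.2] [-0.49 -0.01 -2.04] 0.018510747282978527
[ 0.33612927 -0.05611119  0.25077096]
```

View pics/w2.png

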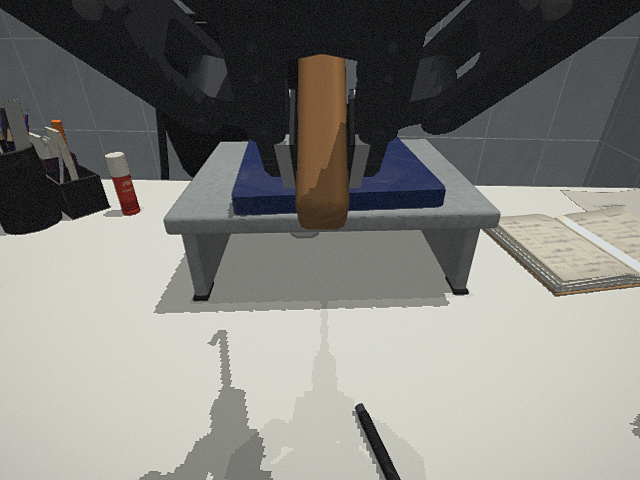

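Request:
arm_command(
  steps=[
    {"delta_pos":[0,15,-5],"dr":[0,0,0]},
    {"delta_pos":[0,15,-5],"dr":[0,0,0]},
    {"delta_pos":[0,15,-5],"dr":[0,0,0]},
    {"delta_pos":[0,15,-5],"dr":[0,0,0]},
    {"delta_pos":[0,15,-5],"dr":[0,0,0]},
    {"delta_pos":[0,0,-5],"dr":[0,0,0]},
    {"delta_pos":[0,0,0],"dr":[0,0,0]},
  ],
)

```text
time_s: 9.2
position: [0.4732, 0.0326, 0.1814]
tool_rot: [[-0.092, 0.74, 0.666], [0.996, 0.065, 0.066], [0.005, 0.669, -0.743]]
ft_force: [0.2, -0.6, -2.0]
grip_width: 0.0187
```

Run:
```python
from h import *
s=env.observe();print(s["position"].round(4),s["tool_rot"].round(3).tolist(),s["q"].round(1),s["ft_force"].round(2),s["grip_width"])
c=env.get_calibration("wrist");im=env.get_image("wrist"); cv2.imwrite("pics/w3.png",cv2.rotate(im,cv2.ROTATE_180))
import pickle;pickle.dump(c,open("w3.pkl","wb"))
V=c["view"];print(-V[:3,:3].T@V[:3,3])
```

```text
[0.4732 0.0326 0.1814] [[-0.092, 0.74, 0.666], [0.996, 0.065, 0.066], [0.005, 0.669, -0.743]] [ -18.7    9.6  120.    56.5   19.3 -163.1] [ 0.25 -0.57 -2.02] 0.0186664066091135
[0.33624249 0.01899442 0.22030758]
```

View pics/w3.png

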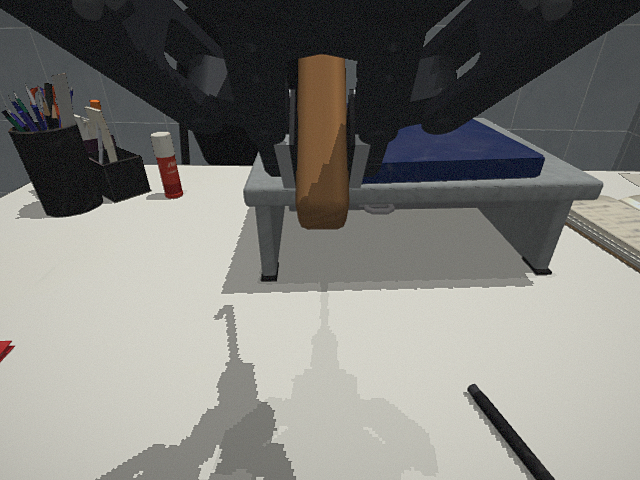

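Run:
```python
from h import *
im=cv2.imread("pics/w3.png"); a=cv2.resize(im[165:290,235:615],None,fx=2.1,fy=2.1,interpolation=cv2.INTER_CUBIC)
b=cv2.resize(im[190:225,340:420],None,fx=8,fy=8,interpolation=cv2.INTER_CUBIC)
b=cv2.copyMakeBorder(b,0,0,0,a.shape[1]-b.shape[1],cv2.BORDER_CONSTANT)
cv2.imwrite("pics/w3z.png",cv2.convertScaleAbs(np.vstack([a,b]),alpha=1.4))
```

```text
(no output)
```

View pics/w3z.png

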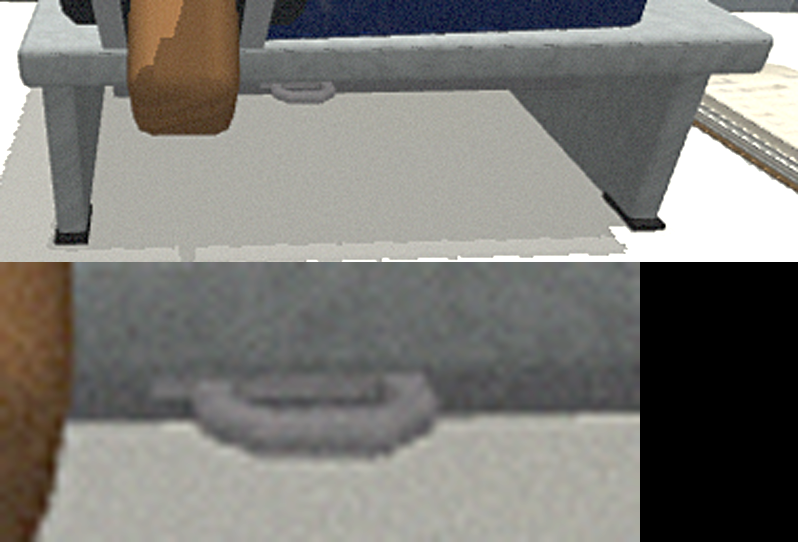

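Run:
```python
from h import *
import pickle
c=pickle.load(open("w3.pkl","rb"))
def P(u,v,z): return plane("w",(639-u,479-v),z,c)
def Z(u,v): return u/2.1+235,v/2.1+165
bl=P(*Z(23,86),.088);br=P(*Z(757,74),.088);tr=P(*Z(771,40),.106);tl=P(*Z(20,48),.106)
for n,p in dict(bl=bl,br=br,tl=tl,tr=tr,legL=P(*Z(55,242),0),legLi=P(*Z(88,242),0),legR=P(*Z(632,230),0)).items(): print(n,p.round(4))
print("bar",P(379.1,211.4,.062), "ends",P(363.7,203,.062),P(394.6,203,.062))
tp=[plane("top",u,.106) for u in [(300.6,217.6),(406,203.9),(393.9,121.5),(289.7,134.2)]]
print(np.round(tp,4))
for A,B in((bl,br),(tl,tr),(tp[0],tp[1])):
    d=A-B; print("mid",((A+B)/2).round(4),"len",np.linalg.norm(d).round(4),"yaw",np.degrees(np.arctan2(-d[0],d[1])).round(2))
d=tp[2]-tp[1];print(np.degrees(np.arctan2(d[1],d[0])),np.linalg.norm(d)); d=tp[3]-tp[0];print(np.degrees(np.arctan2(d[1],d[0])))
```

```text
bl [0.6046 0.1087 0.088 ]
br [ 0.6399 -0.187   0.088 ]
tl [0.6008 0.1068 0.106 ]
tr [ 0.6316 -0.1813  0.106 ]
legL [ 0.6179  0.107  -0.    ]
legLi [0.6193 0.0915 0.    ]
legR [ 0.6509 -0.1675  0.    ]
bar [ 0.65591042 -0.00615672  0.062     ] ends [0.67380494 0.00860819 0.062     ] [ 0.67633558 -0.02261188  0.062     ]
[[ 0.5994  0.1072  0.106 ]
 [ 0.6358 -0.1855  0.106 ]
 [ 0.8716 -0.1574  0.106 ]
 [ 0.8363  0.1367  0.106 ]]
mid [ 0.6222 -0.0391  0.088 ] len 0.2978 yaw 6.81
mid [ 0.6162 -0.0373  0.106 ] len 0.2897 yaw 6.11
mid [ 0.6176 -0.0392  0.106 ] len 0.2949 yaw 7.08
6.796366286218566 0.23744320456827372
7.097908690392261
```

Request:
arm_command(
  steps=[
    {"delta_pos":[-6,-10,0],"dr":[-0.5,6,0]},
    {"delta_pos":[-6,-10,0],"dr":[-0.5,6,0]},
    {"delta_pos":[-6,-10,0],"dr":[-0.5,6,0]},
    {"delta_pos":[-6,-10,0],"dr":[-0.5,6,0]},
    {"delta_pos":[-6,-10,0],"dr":[-0.5,6,0]},
    {"delta_pos":[-6,-10,0],"dr":[-0.5,6,0]},
    {"delta_pos":[0,-7,0],"dr":[-0.5,5.9,0]},
    {"delta_pos":[0,0,0],"dr":[0,0,0]},
    {"delta_pos":[0,0,0],"dr":[0,0,0]},
    {"delta_pos":[0,0,0],"dr":[0,0,0]},
  ],
)

```text
time_s: 10.25
position: [0.4416, -0.026, 0.1827]
tool_rot: [[-0.09, 0.994, 0.065], [0.996, 0.089, 0.027], [0.021, 0.067, -0.998]]
ft_force: [-0.3, -0.1, -2.6]
grip_width: 0.0191
```

```bash
cat >> h.py <<'E'
from scipy.spatial.transform import Rotation as Rn
yaw=np.radians(6.9); O=np.array([.619,-.039,0]); RR=Rn.from_euler("z",yaw).as_matrix()
GOAL=np.column_stack([RR@[0,1,0],RR@[1,0,0],[0,0,-1]])
def rep():
    s=env.observe(); R=s["tool_rot"]; p=s["position"]
    print("t",round(s["time_s"],2),"tcp",p.round(4),"F_riser",(RR.T@s["ft_force"]).round(2),"T",s["wrist_torque"].round(2),"w",round(s["grip_width"],4))
    print("to goal rotvec",np.degrees(Rn.from_matrix(GOAL@R.T).as_rotvec()).round(2),"q",s["q"].round(0))
    tip=p+R@np.array([0,.15,-.0115]); print("tip riser mm",((RR.T@(tip-O))*1000).round(1))
    return s
E
python3 - <<'E'
from h import *
rep(); print("riser axes",RR[:2,:2].round(4).tolist())
E
```

```text
t 10.25 tcp [ 0.4416 -0.026   0.1827] F_riser [-0.28 -0.02 -2.59] T [-0.08  0.08  0.01] w 0.0191
to goal rotvec [-1.61  3.68  1.76] q [ -20.   14.   99.    3.   64. -117.]
tip riser mm [-25.8  29.3 204.2]
riser axes [[0.9928, -0.1201], [0.1201, 0.9928]]
```

Request:
arm_command(
  steps=[
    {"delta_pos":[-2,-4,-10],"dr":[-0.8,1.8,0.9]},
    {"delta_pos":[-2.5,-4,-10],"dr":[-0.8,1.9,0.9]},
    {"delta_pos":[0,0,-15],"dr":[0,0,0]},
    {"delta_pos":[0,0,-20],"dr":[0,0,0]},
    {"delta_pos":[0,0,-20],"dr":[0,0,0]},
    {"delta_pos":[0,0,-20],"dr":[0,0,0]},
    {"delta_pos":[0,0,-20],"dr":[0,0,0]},
    {"delta_pos":[0,0,-15],"dr":[0,0,0]},
    {"delta_pos":[0,0,-10],"dr":[0,0,0]},
    {"delta_pos":[0,0,-4],"dr":[0,0,0]},
    {"delta_pos":[0,0,0],"dr":[0,0,0]},
    {"delta_pos":[0,0,0],"dr":[0,0,0]},
  ],
)

```text
time_s: 11.45
position: [0.4379, -0.0343, 0.0393]
tool_rot: [[-0.121, 0.993, -0.001], [0.993, 0.121, -0.0], [-0.0, -0.001, -1.0]]
ft_force: [-0.3, -0.0, -1.3]
grip_width: 0.019
```

Run:
```python
from h import *
s=rep()
c=env.get_calibration("scene");im=env.get_image("scene");t=env.get_image("top")
tip=s["position"]+s["tool_rot"]@np.array([0,.15,-.0115]); print(proj("scene",tip),proj("top",tip))
a=cv2.resize(im[180:290,280:440],None,fx=5,fy=5,interpolation=cv2.INTER_CUBIC)
cv2.imwrite("pics/s2.png",a)
```

```text
t 11.45 tcp [ 0.4379 -0.0343  0.0393] F_riser [-0.27  0.02 -1.33] T [ 0.05 -0.01  0.02] w 0.019
to goal rotvec [ 0.02 -0.03 -0.07] q [ -20.   29.  108.   -0.   43. -117.]
tip riser mm [-29.2  26.6  50.7]
[350.69024319 245.03908131] [344.09889477 224.47984458]
```

View pics/s2.png

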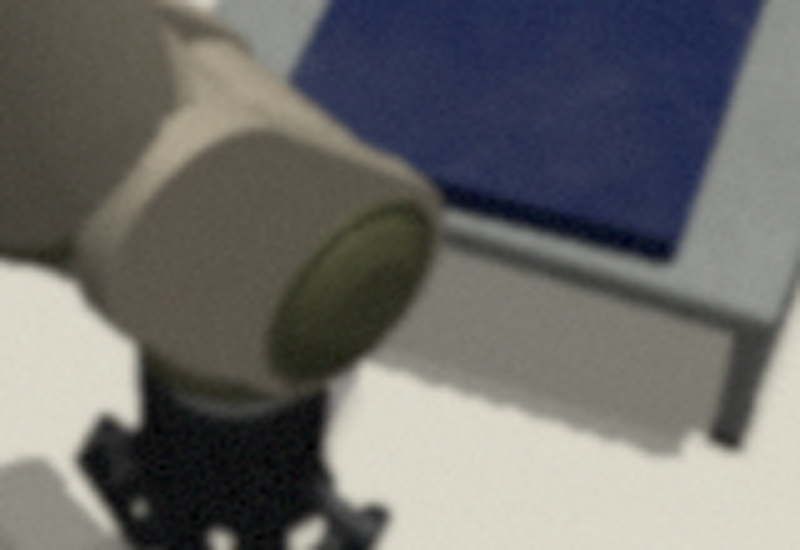

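Request:
arm_command(
  steps=[
    {"delta_pos":[10,1.2,0],"dr":[0,0,0]},
    {"delta_pos":[10,1.2,0],"dr":[0,0,0]},
    {"delta_pos":[10,1.2,0],"dr":[0,0,0]},
    {"delta_pos":[10,1.2,0],"dr":[0,0,0]},
    {"delta_pos":[10,1.2,0],"dr":[0,0,0]},
    {"delta_pos":[10,1.2,0],"dr":[0,0,0]},
    {"delta_pos":[8,1,0],"dr":[0,0,0]},
    {"delta_pos":[5,0.6,0],"dr":[0,0,0]},
    {"delta_pos":[5,0.6,0],"dr":[0,0,0]},
    {"delta_pos":[5,0.6,0],"dr":[0,0,0]},
    {"delta_pos":[0.5,0.6,0],"dr":[0,0,0]},
    {"delta_pos":[0,0,0],"dr":[0,0,0]},
  ],
)

```text
time_s: 12.75
position: [0.5211, -0.0235, 0.0389]
tool_rot: [[-0.121, 0.993, -0.002], [0.993, 0.121, -0.0], [0.0, -0.002, -1.0]]
ft_force: [-0.0, -0.3, -1.7]
grip_width: 0.0189
```

Run:
```python
from h import *
rep()
```

```text
t 12.75 tcp [ 0.5211 -0.0235  0.0389] F_riser [-0.04 -0.3  -1.69] T [ 0.01  0.08 -0.  ] w 0.0189
to goal rotvec [ 0.   -0.09 -0.06] q [ -16.   34.   95.   -0.   51. -113.]
tip riser mm [54.7 27.3 50.2]
```

Request:
arm_command(
  steps=[
    {"delta_pos":[0,0,2],"dr":[0,0,0]},
    {"delta_pos":[0,0,2],"dr":[0,0,0]},
    {"delta_pos":[0,0,1],"dr":[0,0,0]},
    {"delta_pos":[0,0,1],"dr":[0,0,0]},
    {"delta_pos":[0,0,0],"dr":[0,0,0]},
  ],
)

```text
time_s: 13.25
position: [0.5212, -0.0236, 0.0452]
tool_rot: [[-0.121, 0.993, -0.001], [0.993, 0.121, -0.0], [-0.0, -0.001, -1.0]]
ft_force: [-0.2, 0.1, -1.6]
grip_width: 0.0188
```

Request:
arm_command(
  steps=[
    {"delta_pos":[0,0,1],"dr":[0,0,0]},
    {"delta_pos":[0,0,1],"dr":[0,0,0]},
    {"delta_pos":[0,0,0],"dr":[0,0,0]},
  ],
)

```text
time_s: 13.55
position: [0.5213, -0.0236, 0.0471]
tool_rot: [[-0.121, 0.993, -0.001], [0.993, 0.121, -0.0], [-0.0, -0.001, -1.0]]
ft_force: [-0.3, -0.5, -1.3]
grip_width: 0.0188
```

Run:
```python
from h import *
rep()
```

```text
t 13.55 tcp [ 0.5213 -0.0236  0.0471] F_riser [-0.36 -0.45 -1.26] T [-0.06  0.06  0.  ] w 0.0188
to goal rotvec [ 0.01 -0.06 -0.06] q [ -16.   33.   95.   -0.   52. -113.]
tip riser mm [54.8 27.2 58.5]
```

Request:
arm_command(
  steps=[
    {"delta_pos":[0,0,1],"dr":[0,0,0]},
    {"delta_pos":[0,0,1],"dr":[0,0,0]},
    {"delta_pos":[0,0,1],"dr":[0,0,0]},
    {"delta_pos":[0,0,0],"dr":[0,0,0]},
  ],
)

```text
time_s: 13.95
position: [0.5213, -0.0236, 0.0501]
tool_rot: [[-0.121, 0.993, -0.001], [0.993, 0.121, -0.0], [-0.0, -0.001, -1.0]]
ft_force: [0.5, 0.5, -1.4]
grip_width: 0.0189
```

Run:
```python
from h import *
rep()
```

```text
t 13.95 tcp [ 0.5213 -0.0236  0.0501] F_riser [ 0.52  0.42 -1.44] T [-0.02  0.05 -0.09] w 0.0189
to goal rotvec [ 0.01 -0.05 -0.05] q [ -16.   33.   94.   -0.   53. -113.]
tip riser mm [54.8 27.2 61.5]
```

Request:
arm_command(
  steps=[
    {"delta_pos":[0,0,1],"dr":[0,0,0]},
    {"delta_pos":[0,0,1],"dr":[0,0,0]},
    {"delta_pos":[0,0,1],"dr":[0,0,0]},
    {"delta_pos":[0,0,1],"dr":[0,0,0]},
    {"delta_pos":[0,0,1],"dr":[0,0,0]},
    {"delta_pos":[0,0,0],"dr":[0,0,0]},
  ],
)

```text
time_s: 14.55
position: [0.5213, -0.0236, 0.0552]
tool_rot: [[-0.121, 0.993, -0.001], [0.993, 0.121, -0.0], [-0.0, -0.001, -1.0]]
ft_force: [-0.5, 0.2, -1.5]
grip_width: 0.0189
```

Run:
```python
from h import *
rep()
```

```text
t 14.55 tcp [ 0.5213 -0.0236  0.0552] F_riser [-0.45  0.28 -1.46] T [0.04 0.03 0.05] w 0.0189
to goal rotvec [ 0.01 -0.05 -0.06] q [ -16.   33.   94.   -0.   53. -113.]
tip riser mm [54.8 27.2 66.5]
```

Request:
arm_command(
  steps=[
    {"delta_pos":[-2,-0.24,0],"dr":[0,0,0]},
    {"delta_pos":[-2,-0.24,0],"dr":[0,0,0]},
    {"delta_pos":[-1,-0.12,0],"dr":[0,0,0]},
    {"delta_pos":[-1,-0.12,0],"dr":[0,0,0]},
    {"delta_pos":[-1,-0.12,0],"dr":[0,0,0]},
    {"delta_pos":[0,0,0],"dr":[0,0,0]},
  ],
)

```text
time_s: 15.15
position: [0.5141, -0.0244, 0.055]
tool_rot: [[-0.121, 0.993, -0.001], [0.993, 0.121, -0.0], [0.0, -0.001, -1.0]]
ft_force: [0.5, -0.1, -1.8]
grip_width: 0.0191
```

Request:
arm_command(
  steps=[
    {"delta_pos":[-1,-0.12,0],"dr":[0,0,0]},
    {"delta_pos":[-1,-0.12,0],"dr":[0,0,0]},
    {"delta_pos":[-1,-0.12,0],"dr":[0,0,0]},
    {"delta_pos":[0,0,0],"dr":[0,0,0]},
  ],
)

```text
time_s: 15.55
position: [0.5119, -0.0249, 0.0552]
tool_rot: [[-0.121, 0.993, 0.001], [0.993, 0.121, -0.0], [-0.0, 0.001, -1.0]]
ft_force: [4.9, 1.4, -2.0]
grip_width: 0.0191
```

Run:
```python
from h import *
rep()
```

```text
t 15.55 tcp [ 0.5119 -0.0249  0.0552] F_riser [ 5.02  0.78 -2.02] T [ 0.18 -0.51  0.06] w 0.0191
to goal rotvec [ 0.02  0.04 -0.05] q [ -16.   32.   96.   -0.   52. -113.]
tip riser mm [45.3 27.  66.8]
```

Request:
arm_command(
  steps=[
    {"delta_pos":[-1,-0.12,0],"dr":[0,0,0]},
    {"delta_pos":[-1,-0.12,0],"dr":[0,0,0]},
    {"delta_pos":[-1,-0.12,0],"dr":[0,0,0]},
    {"delta_pos":[-2,-0.24,0],"dr":[0,0,0]},
    {"delta_pos":[0,0,0],"dr":[0,0,0]},
  ],
)

```text
time_s: 16.05
position: [0.5066, -0.0255, 0.0552]
tool_rot: [[-0.121, 0.993, 0.0], [0.993, 0.121, -0.0], [-0.0, -0.0, -1.0]]
ft_force: [3.5, 0.7, -1.0]
grip_width: 0.0184
```

Request:
arm_command(
  steps=[
    {"delta_pos":[-2,-0.24,0],"dr":[0,0,0]},
    {"delta_pos":[-2,-0.24,0],"dr":[0,0,0]},
    {"delta_pos":[-2,-0.24,0],"dr":[0,0,0]},
    {"delta_pos":[-2,-0.24,0],"dr":[0,0,0]},
    {"delta_pos":[-2,-0.24,0],"dr":[0,0,0]},
    {"delta_pos":[-2,-0.24,0],"dr":[0,0,0]},
    {"delta_pos":[-2,-0.24,0],"dr":[0,0,0]},
    {"delta_pos":[-2,-0.24,0],"dr":[0,0,0]},
    {"delta_pos":[-2,-0.24,0],"dr":[0,0,0]},
    {"delta_pos":[-2,-0.24,0],"dr":[0,0,0]},
  ],
)

```text
time_s: 17.05
position: [0.4868, -0.0279, 0.0552]
tool_rot: [[-0.121, 0.993, 0.0], [0.993, 0.121, -0.0], [-0.0, 0.0, -1.0]]
ft_force: [4.7, 0.0, -1.6]
grip_width: 0.0187
```

Run:
```python
from h import *
rep()
```

```text
t 17.05 tcp [ 0.4868 -0.0279  0.0552] F_riser [ 4.7  -0.53 -1.63] T [ 0.08 -0.65  0.02] w 0.0187
to goal rotvec [ 0.02  0.02 -0.05] q [ -17.   30.  100.   -0.   50. -114.]
tip riser mm [20.1 27.  66.7]
```

Request:
arm_command(
  steps=[
    {"delta_pos":[-2,-0.24,0],"dr":[0,0,0]},
    {"delta_pos":[-2,-0.24,0],"dr":[0,0,0]},
    {"delta_pos":[-2,-0.24,0],"dr":[0,0,0]},
    {"delta_pos":[-2,-0.24,0],"dr":[0,0,0]},
    {"delta_pos":[-2,-0.24,0],"dr":[0,0,0]},
    {"delta_pos":[-2,-0.24,0],"dr":[0,0,0]},
    {"delta_pos":[-2,-0.24,0],"dr":[0,0,0]},
    {"delta_pos":[-2,-0.24,0],"dr":[0,0,0]},
    {"delta_pos":[-2,-0.24,0],"dr":[0,0,0]},
    {"delta_pos":[-2,-0.24,0],"dr":[0,0,0]},
    {"delta_pos":[-2,-0.24,0],"dr":[0,0,0]},
    {"delta_pos":[-2,-0.24,0],"dr":[0,0,0]},
    {"delta_pos":[-2,-0.24,0],"dr":[0,0,0]},
    {"delta_pos":[-2,-0.24,0],"dr":[0,0,0]},
    {"delta_pos":[-2,-0.24,0],"dr":[0,0,0]},
    {"delta_pos":[-2,-0.24,0],"dr":[0,0,0]},
    {"delta_pos":[-2,-0.24,0],"dr":[0,0,0]},
    {"delta_pos":[-2,-0.24,0],"dr":[0,0,0]},
    {"delta_pos":[-2,-0.24,0],"dr":[0,0,0]},
    {"delta_pos":[-2,-0.24,0],"dr":[0,0,0]},
  ],
)

```text
time_s: 19.05
position: [0.4468, -0.0328, 0.0552]
tool_rot: [[-0.121, 0.993, 0.0], [0.993, 0.121, -0.001], [-0.001, 0.0, -1.0]]
ft_force: [5.2, 1.3, -1.5]
grip_width: 0.0189
```

Request:
arm_command(
  steps=[
    {"delta_pos":[-2,-0.24,0],"dr":[0,0,0]},
    {"delta_pos":[-2,-0.24,0],"dr":[0,0,0]},
    {"delta_pos":[-2,-0.24,0],"dr":[0,0,0]},
    {"delta_pos":[-2,-0.24,0],"dr":[0,0,0]},
    {"delta_pos":[-2,-0.24,0],"dr":[0,0,0]},
    {"delta_pos":[-2,-0.24,0],"dr":[0,0,0]},
    {"delta_pos":[-1,-0.12,0],"dr":[0,0,0]},
    {"delta_pos":[-1,-0.12,0],"dr":[0,0,0]},
    {"delta_pos":[-1,-0.12,0],"dr":[0,0,0]},
    {"delta_pos":[-1,-0.12,0],"dr":[0,0,0]},
    {"delta_pos":[0,0,0],"dr":[0,0,0]},
  ],
)

```text
time_s: 20.15
position: [0.4306, -0.0347, 0.0551]
tool_rot: [[-0.121, 0.993, -0.0], [0.993, 0.121, -0.0], [-0.0, -0.0, -1.0]]
ft_force: [5.0, 0.5, -1.6]
grip_width: 0.0187
```

Run:
```python
from h import *
rep()
```

```text
t 20.15 tcp [ 0.4306 -0.0347  0.0551] F_riser [ 5.04 -0.12 -1.61] T [ 0.02 -0.58 -0.11] w 0.0187
to goal rotvec [ 0.02 -0.01 -0.04] q [ -20.   26.  108.   -0.   45. -117.]
tip riser mm [-36.5  27.   66.6]
```

Request:
arm_command(
  steps=[
    {"delta_pos":[-1,-0.12,0],"dr":[0,0,0]},
    {"delta_pos":[-1,-0.12,0],"dr":[0,0,0]},
    {"delta_pos":[-1,-0.12,0],"dr":[0,0,0]},
    {"delta_pos":[-1,-0.12,0],"dr":[0,0,0]},
    {"delta_pos":[0,0,0],"dr":[0,0,0]},
  ],
)

```text
time_s: 20.65
position: [0.4265, -0.0352, 0.0551]
tool_rot: [[-0.121, 0.993, -0.0], [0.993, 0.121, -0.0], [-0.0, -0.001, -1.0]]
ft_force: [5.2, -0.5, -1.7]
grip_width: 0.0187
```

Request:
arm_command(
  steps=[
    {"delta_pos":[-1,-0.12,0],"dr":[0,0,0]},
    {"delta_pos":[-1,-0.12,0],"dr":[0,0,0]},
    {"delta_pos":[0,0,0],"dr":[0,0,0]},
  ],
)

```text
time_s: 20.95
position: [0.4246, -0.0354, 0.0551]
tool_rot: [[-0.121, 0.993, -0.0], [0.993, 0.121, -0.0], [-0.0, -0.0, -1.0]]
ft_force: [5.3, -0.1, -1.2]
grip_width: 0.0187
```

Run:
```python
from h import *
rep()
```

```text
t 20.95 tcp [ 0.4246 -0.0354  0.0551] F_riser [ 5.25 -0.69 -1.19] T [-0.01 -0.69 -0.16] w 0.0187
to goal rotvec [ 0.02 -0.01 -0.04] q [ -21.   26.  109.   -0.   45. -118.]
tip riser mm [-42.5  27.   66.6]
```

Request:
arm_command(
  steps=[
    {"delta_pos":[-1,-0.12,0],"dr":[0,0,0]},
    {"delta_pos":[0,0,0],"dr":[0,0,0]},
  ],
)

```text
time_s: 21.15
position: [0.4244, -0.0356, 0.0553]
tool_rot: [[-0.121, 0.993, 0.002], [0.993, 0.121, -0.001], [-0.001, 0.002, -1.0]]
ft_force: [8.9, 0.5, -1.9]
grip_width: 0.0189
```

Request:
arm_command(
  steps=[
    {"delta_pos":[-0.5,-0.06,0],"dr":[0,0,0]},
    {"delta_pos":[0,0,0],"dr":[0,0,0]},
  ],
)

```text
time_s: 21.35
position: [0.4242, -0.0358, 0.0554]
tool_rot: [[-0.121, 0.993, 0.002], [0.993, 0.121, -0.001], [-0.001, 0.002, -1.0]]
ft_force: [9.7, 0.9, -1.9]
grip_width: 0.0186
```

Request:
arm_command(
  steps=[
    {"delta_pos":[2,0.24,0],"dr":[0,0,0]},
    {"delta_pos":[2,0.24,0],"dr":[0,0,0]},
    {"delta_pos":[2,0.24,0],"dr":[0,0,0]},
    {"delta_pos":[1.5,0.18,0],"dr":[0,0,0]},
    {"delta_pos":[0,0,0],"dr":[0,0,0]},
  ],
)

```text
time_s: 21.85
position: [0.4301, -0.0344, 0.0549]
tool_rot: [[-0.121, 0.993, -0.002], [0.993, 0.121, 0.0], [0.0, -0.002, -1.0]]
ft_force: [-0.1, 0.5, -1.2]
grip_width: 0.0188
```

Run:
```python
from h import *
rep()
```

```text
t 21.85 tcp [ 0.4301 -0.0344  0.0549] F_riser [-0.05  0.49 -1.19] T [-0.01 -0.   -0.03] w 0.0188
to goal rotvec [-0.01 -0.11 -0.07] q [ -20.   26.  108.   -0.   45. -117.]
tip riser mm [-37.   27.4  66.1]
```

Request:
arm_command(
  steps=[
    {"delta_pos":[0,0,-2],"dr":[0,0,0]},
    {"delta_pos":[0,0,-3],"dr":[0,0,0]},
    {"delta_pos":[0,0,-3],"dr":[0,0,0]},
    {"delta_pos":[0,0,-3],"dr":[0,0,0]},
    {"delta_pos":[0,0,-3],"dr":[0,0,0]},
    {"delta_pos":[0,0,-3],"dr":[0,0,0]},
    {"delta_pos":[0,0,-2],"dr":[0,0,0]},
    {"delta_pos":[0,0,0],"dr":[0,0,0]},
  ],
)

```text
time_s: 22.65
position: [0.4301, -0.0345, 0.0357]
tool_rot: [[-0.121, 0.993, -0.002], [0.993, 0.121, 0.0], [0.0, -0.002, -1.0]]
ft_force: [0.2, -0.4, -0.4]
grip_width: 0.0188
```

Run:
```python
from h import *
rep()
```

```text
t 22.65 tcp [ 0.4301 -0.0345  0.0357] F_riser [ 0.14 -0.42 -0.39] T [0.   0.07 0.03] w 0.0188
to goal rotvec [-0.01 -0.1  -0.06] q [ -20.   29.  109.   -0.   42. -117.]
tip riser mm [-37.   27.3  47. ]
```

Request:
arm_command(
  steps=[
    {"delta_pos":[-3,-0.36,0],"dr":[0,0,0]},
    {"delta_pos":[-3,-0.36,0],"dr":[0,0,0]},
    {"delta_pos":[-3,-0.36,0],"dr":[0,0,0]},
    {"delta_pos":[0,0,0],"dr":[0,0,0]},
  ],
)

```text
time_s: 23.05
position: [0.4207, -0.0356, 0.0361]
tool_rot: [[-0.121, 0.993, -0.002], [0.993, 0.121, 0.0], [0.0, -0.002, -1.0]]
ft_force: [0.2, -0.7, -1.7]
grip_width: 0.0187
```

Run:
```python
from h import *
rep()
```

```text
t 23.05 tcp [ 0.4207 -0.0356  0.0361] F_riser [ 0.09 -0.7  -1.66] T [ 0.01  0.04 -0.04] w 0.0187
to goal rotvec [-0.   -0.09 -0.04] q [ -21.   28.  111.   -0.   41. -118.]
tip riser mm [-46.4  27.3  47.3]
```

Passing freely under the bar. Back out and set the rod down.

Request:
arm_command(
  steps=[
    {"delta_pos":[-5,-0.6,0],"dr":[0,0,0]},
    {"delta_pos":[-7,-0.8,0],"dr":[0,0,0]},
    {"delta_pos":[-7,-0.8,0],"dr":[0,0,0]},
    {"delta_pos":[-8,-1,0],"dr":[0,0,0]},
    {"delta_pos":[-8,-1,0],"dr":[0,0,0]},
    {"delta_pos":[-8,-1,0],"dr":[0,0,0]},
    {"delta_pos":[-7,5,0],"dr":[0,0,0]},
    {"delta_pos":[0,10,0],"dr":[0,0,0]},
    {"delta_pos":[0,10,0],"dr":[0,0,0]},
    {"delta_pos":[0,0,-3],"dr":[0,0,0]},
    {"delta_pos":[0,0,-3],"dr":[0,0,0]},
    {"delta_pos":[0,0,-2],"dr":[0,0,0]},
    {"delta_pos":[0,0,-1],"dr":[0,0,0]},
    {"delta_pos":[0,0,0],"dr":[0,0,0]},
  ],
)

```text
time_s: 24.45
position: [0.3712, -0.016, 0.0268]
tool_rot: [[-0.121, 0.993, -0.002], [0.993, 0.121, 0.0], [0.0, -0.002, -1.0]]
ft_force: [0.2, 0.2, -0.8]
grip_width: 0.0191
```

Run:
```python
from h import *
rep()
```

```text
t 24.45 tcp [ 0.3712 -0.016   0.0268] F_riser [ 0.24  0.21 -0.75] T [-0.03  0.06 -0.01] w 0.0191
to goal rotvec [-0.   -0.09 -0.04] q [ -21.   27.  119.   -0.   34. -118.]
tip riser mm [-93.2  52.7  38.1]
```

Request:
arm_command(
  steps=[
    {"delta_pos":[0,0,-1],"dr":[0,0,0]},
    {"delta_pos":[0,0,-0.5],"dr":[0,0,0]},
    {"delta_pos":[0,0,0],"dr":[0,0,0]},
  ],
)

```text
time_s: 24.75
position: [0.3713, -0.0159, 0.0256]
tool_rot: [[-0.121, 0.993, -0.001], [0.993, 0.121, -0.0], [-0.0, -0.001, -1.0]]
ft_force: [-1.0, -0.8, -0.4]
grip_width: 0.0186
```

Request:
arm_command(
  steps=[
    {"delta_pos":[0,0,0],"dr":[0,0,0]},
    {"delta_pos":[0,0,0],"dr":[0,0,0]},
    {"delta_pos":[0,0,0],"dr":[0,0,0]},
    {"delta_pos":[0,0,0],"dr":[0,0,0]},
    {"delta_pos":[0,0,0],"dr":[0,0,0]},
  ],
  grip=0.45,
)

```text
time_s: 25.25
position: [0.3712, -0.0158, 0.0255]
tool_rot: [[-0.121, 0.993, -0.001], [0.993, 0.121, -0.0], [0.0, -0.001, -1.0]]
ft_force: [0.4, -1.1, 0.1]
grip_width: 0.0385
```

Request:
arm_command(
  steps=[
    {"delta_pos":[0,0,5],"dr":[0,0,0]},
    {"delta_pos":[0,0,10],"dr":[0,0,0]},
    {"delta_pos":[0,0,15],"dr":[0,0,0]},
    {"delta_pos":[0,0,20],"dr":[0,0,0]},
    {"delta_pos":[0,0,20],"dr":[0,0,0]},
    {"delta_pos":[0,0,20],"dr":[0,0,0]},
    {"delta_pos":[0,0,20],"dr":[0,0,0]},
    {"delta_pos":[0,0,20],"dr":[0,0,0]},
    {"delta_pos":[0,0,20],"dr":[0,0,0]},
    {"delta_pos":[-5,0,10],"dr":[0,0,0]},
    {"delta_pos":[0,0,0],"dr":[0,0,0]},
  ],
)

```text
time_s: 26.35
position: [0.3658, -0.0158, 0.1863]
tool_rot: [[-0.121, 0.993, 0.001], [0.993, 0.121, -0.001], [-0.001, 0.0, -1.0]]
ft_force: [0.0, -0.0, -0.1]
grip_width: 0.0385
```

Run:
```python
from h import *
rep()
im=env.get_image("wrist");t=env.get_image("top")
a=cv2.resize(cv2.rotate(im,cv2.ROTATE_180),(400,300));b=cv2.resize(t[110:320,180:480],(400,300),interpolation=cv2.INTER_CUBIC)
cv2.imwrite("pics/end.png",np.hstack([a,b]))
```

```text
t 26.35 tcp [ 0.3658 -0.0158  0.1863] F_riser [ 0.03 -0.02 -0.13] T [ 0.01  0.03 -0.06] w 0.0385
to goal rotvec [ 0.05  0.03 -0.06] q [ -21.    8.  107.   -0.   65. -118.]
tip riser mm [-98.5  53.7 197.9]
```

View pics/end.png

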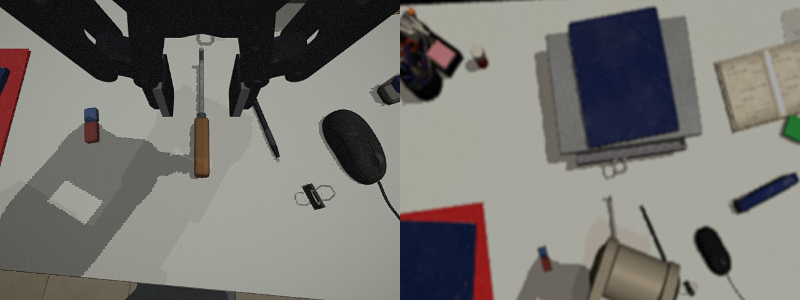

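```bash
python3 -c "
from rig import env
env.close_job()"
```

```text
the job is handed in; nothing more can be done
```

The tray is out against its stop, the rod lies unhooked on the desk, and the job is handed in after about 26 s of robot time. No verdict was given.

- **Finding the loop:** I gripped the rod by its handle and tilted the wrist camera to look under the overhang. The loop was about 27 mm to the +y side of the tray's middle. I fed the tine in under it and raised it with no contact. A small pull then met about 5 N, which confirmed the catch.
- **Pulling:** The tray slid at a steady 5 N or so for about 89 mm. The reading then rose to about 9.7 N at the stop, against the limit of 18 N.
- **Unhooking and laying down:** Forces stayed near zero while I backed off, lowered the tine and drew it out. I laid the rod down at its original grip height, with the tip about 93 mm in front of the riser edge.

The last picture shows the tray and loop out in front of the riser, and the rod flat with its handle down and a clear gap to the loop. By eye, the stapler and eraser are where they were.

Two things did not go to plan:
- **Camera tilt:** It ran into the last joint's limit, so I took the view at about 42° instead of 45°.
- **Scene camera check:** One view of the tine before entry was blocked by the arm, so I relied on touch from there.

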